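Pump up the air duster

ROBOT

A 6-joint arm with a two-finger parallel gripper is mounted at the origin on the work surface. World frame = base frame: x ahead of the robot, y to its left, z up, the work surface at z = 0. Lengths are in m, angles in rad, forces in N, time in s.
With the tool pointing down it reaches from about 0.4 to 0.825 m from the base axis. Payload 7 kg.
Tool frame: the origin (TCP) lies midway between the tips of the shut fingers; the grasp point (between the pads) lies 19 mm behind it; z points along the fingers, y is the direction in which the jaws open and shut (so a half turn about z gives the same grasp; the last joint's range is limited). The gripper opens to 85 mm and grips with 20 to 120 N. Pads are 22 mm wide; open, the fingers measure 114 mm over their backs; the gripper's body (76 mm by 85 mm) begins 54 mm behind the grasp point. The pads swing forward as they close: fully open they stand 13 mm farther back than shut.
Start: joints at [-0.814, 0.359, 0.012, 0, -1.224, -0.288], TCP at [0.305, -0.602, 0.231] pointing down, gripper open.
Joint ranges: [-3.07, 3.07], [-1.43, 2.12], [-1.02, 1.25], [-3.03, 1.67], [-3.05, -0], [-3.03, 3.03]. Speed limits (rad/s): [2.39, 2.39, 3.01, 3.14, 3.14, 3.14].

INTERFACE

Orientations are given as a rotation vector (axis times angle).
In Python, from rig import get_obs, cams, ctrl gives the robot as it stands. The module is installed in compiled form; this text tells all that it offers.
- The arm moves only by the tool step_arm, never from a script. Its argument "motion" is a list of rows, each an object with "rotation": the turn, a rotation vector about the tool's x, y, z in degrees, a list of three; "translation": the shift along the tool's x, y, z in m, a list of three; "fingers": the finger opening in m, from 0 to 0.0854. A call has 1 to 12 rows; each row shifts and turns the commanded pose from where the row before left it, along the tool's axes as they then stand; what a row does not reach is not made up. A row lasts 1/10 s, in which the tool goes at most 50 mm and 8.59 degrees, less where a joint would pass 70% of its speed; a pose out of reach is approached as far as the arm can. A call with a gripper value outside its range is refused whole. The fingers move at their own pace and stop on an object; "force" is the grip in N (left out, the last holds). Time passes only in rows, so rows that do not move let the fingers close. It gives the time, the measured TCP pose, the force and the opening at its end, in the units of the state.
- get_obs(): the state, without advancing time (a new reading comes with each control period).
- cams.capture(name): name is "scene" or "top"; returns a dict with "image" (420x560x3 uint8, blue, green, red), "fx", "fy", "cx", "cy" (pixels), "eye" and "attitude" of the camera in the world. Camera axes: x right, y down, z forward; pixel columns grow to the right and rows downward; lengths in m; the calibration is good to about 2 mm. A picture is of the moment at which its call begins. There is no depth.
- ctrl.finish_job(): hands the job in, once; it reports no verdict.
The state is a dict: "time_s": time; "qpos": joint angles; "qvel": joint speeds; "joint_efforts": joint torques, N m; "eef_pos": TCP position; "ee_rot": TCP orientation; "force": force on the tool from outside, world axes, zero at the start; "ft_torque": the same for the moment, N m; "grip_width": finger opening in m.
Only numpy, scipy, OpenCV 4.12 (cv2) and the standard library are available. Lean on these libraries where they do the work, as an engineer would, in place of code of your own. Each camera call takes 0.05 s, during which the arm holds its last target.

TASK

Pump up the air duster on the patio table: press its big plunger knob down and let it come back up, again and again, until the small indicator pin beside it stands fully out of its collar. Only press the knob from above with the fingertips, do not grip or lift anything and do not touch the pin; finish with the knob back up and the duster and the things around it left standing where they are.

Things in the scene. Friction and masses are not known exactly. Their poses are not given: they have to be found in the camera images.
- duster: the hand-pumped air duster: an upright round grey metal tank, 120 mm across and 100 mm tall, 1.2 kg or so, standing loose on the table. Origin: centre of its underside; z up, x from the tank's axis towards the indicator pin. A short nozzle with a brass tip points along -x, 70 mm above the table, its end 97 mm from the axis. The plunger stands on the tank's axis.
- plunger_top (a point): centre of the top face of the plunger's round black knob (48 mm across, 19 mm thick, nearly flat top with rounded edge), 175 mm above the table when up; it goes down with the knob, by 22 mm at most
- plunger (a joint): how far the plunger is pressed down (m): 0 up, 0.022 fully down. A spring brings it back by itself as the finger rises: about 3 N to start it moving, 12 N at the bottom, a little more when moving
- pin_tip (a point): centre of the top of the steel indicator pin (10 mm across), 42 mm from the tank's axis on the duster's +x side; 3 mm above its collar when in, 27 mm above the collar (137 mm above the table) when fully out
- pin (a joint): how far the pin is out (m): 0 in, 0.023 to 0.024 fully out; it stays where it is. A press of at least three quarters of the plunger's travel raises it 2 to 7 mm the first time, then 4 mm a stroke; shorter ones may do nothing. The plunger must come all the way up in between. Once the pin is fully out more strokes do nothing, and a dark ring at the pin's foot shows just above the collar
- collar_top (a point): centre of the top of the pin's round aluminium collar (18 mm across), 110 mm above the table, on the tank's shoulder; fixed to the duster, the pin rises out of it
- pin_head: the visible part of the indicator pin, a steel rod 10 mm across; not to be touched. Its origin lies on the tank's axis and not at the pin: use pin_tip
- ramekin: white ceramic ramekin, 80 mm across, 45 mm tall, loose, origin under its centre; leave it alone
- bead_jar: glass bead jar with a metal cap, 60 mm across, 85 mm tall, loose, origin under its centre; leave it alone
- pliers: stainless round-nose pliers lying flat, 140 mm long, 56 mm wide, 13 mm tall, loose, origin under the pivot region, x towards the nose; leave them alone
Not all that is in view belongs to the job. Of the things that look like the duster, the largest one is meant.

How it is judged:
On the way, in this order (a step that is already met when the one before it is completed fails the run):
1. the plunger is pressed well down (value of joint plunger above 0.015 m), for 0.02 s.
2. the plunger is let back up with the pin not yet out (value of joint plunger below 0.004 m and value of joint pin below 0.0205 m), for 0.05 s.
3. further strokes bring the pin fully out (value of joint pin above 0.0215 m), for 0.2 s.
At the end, for the whole second after the job is handed in: The indicator pin is out by at least 21.5 mm of its 24 mm, the plunger is back up (within 3 mm), the duster stands upright within 40 mm of where it was, and ramekin, jar and pliers are at rest within 20 mm of where they were (value of joint pin above 0.0215 m and value of joint plunger below 0.003 m and angle between duster's own z axis and vertical below 0.05 rad and height (world z) of duster below 0.005 m and distance of duster from where it was at the start of the episode below 0.04 m and linear speed of each of duster, ramekin, bead_jar, pliers below 0.02 m/s and distance of each of ramekin, bead_jar, pliers from where it was at the start of the episode below 0.02 m); the robot touches nothing.
It fails at once if the robot touches the indicator pin itself (contact force between pin_head and the fingers above 1 N or contact force between pin_head and the arm above 1 N).
It fails at once if the air duster is lifted off the table or tipped (height (world z) of duster above 0.01 m or angle between duster's own z axis and vertical above 0.2 rad).
It fails at once if the air duster is shoved more than 40 mm along the table (distance of duster from where it was at the start of the episode above 0.04 m).
It fails at once if the plunger knob is taken between the fingers instead of pressed from above (horizontal distance between the grasp point and plunger_top below 0.025 m and z of the grasp point in the frame of plunger_top below 0 m).
It fails at once if the ramekin, the jar or the pliers are moved more than 20 mm (distance of any of ramekin, bead_jar, pliers from where it was at the start of the episode above 0.02 m).
It also fails if it takes over 45 s, if anything falls off the work surface, if the arm or the gripper's body presses on something with over 40 N, if the wrist force passes 120 N, or if a joint passes its speed limit or range.

## Working session

There is one attempt and no reset: what is moved stays moved. The work goes in short steps, Python scripts to look and compute and a tool call to move; the robot and the scene stay as the last step left them, time stands still between calls to the robot, and variables do not carry over. Pictures are saved under pics/ and viewed, and the job is handed in when it is done.

Besides the shell and the picture viewer there is one more tool, called after ">>>" as name([rows], argument=value, ...), one row to a line, values as JSON. step_arm: Moves the arm, as the interface text tells. Its arguments: {"type":"object","properties":{"motion":{"type":"array"},"force":{"type":"number"}},"required":["motion"]}

```bash
mkdir -p pics; ls
python3 - <<'E'
from rig import get_obs,cams,ctrl
import cv2,json,numpy as np,pickle
for n in("scene","top"):
    c=cams.capture(n); cv2.imwrite(f"pics/{n}0.png",c["image"]); pickle.dump(c,open(f"{n}0.pkl","wb"))
    print(n,c["fx"],c["fy"],c["cx"],c["cy"],c["eye"],c["attitude"])
o=get_obs();print(o)
E
```

```text
pics
scene 391.20025103798986 391.20025103798986 278.2063636134758 199.08411752027007 [0.91833056 0.36933342 0.73001368] [-1.14851749 -2.50386526  0.84934751]
top 475.4435555444965 475.4435555444965 276.4439758006373 208.87852141004058 [0.45440714 0.04125138 1.25621443] [-2.14367934  2.17234551 -0.10250398]
{'time_s': 0.1, 'qpos': array([-8.13906668e-01,  3.59346899e-01,  1.11750265e-02, -2.93631622e-04,
       -1.22411793e+00, -2.88066827e-01]), 'qvel': array([ 0.00246615, -0.00061378,  0.00318436,  0.00170464, -0.00100468,
       -0.00188157]), 'joint_efforts': array([-1.01688322e-03, -5.84765840e+01,  2.94110513e+01,  6.95456296e+00,
       -3.17116384e-03, -1.45861554e-05]), 'eef_pos': array([ 0.30475231, -0.60181474,  0.23045029]), 'ee_rot': array([ 7.29428971e-01, -3.05521742e+00, -2.24901998e-03]), 'force': array([ 0.02744585,  0.4824059 , -0.09897515]), 'ft_torque': array([ 0.01506024, -0.05742595, -0.02849423]), 'grip_width': 0.08539888691671997}
```

View pics/scene0.png

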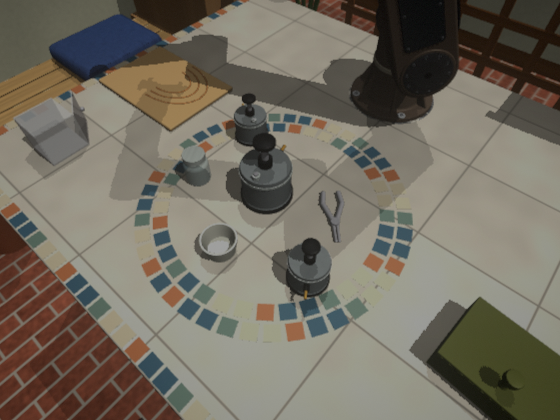

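View pics/top0.png

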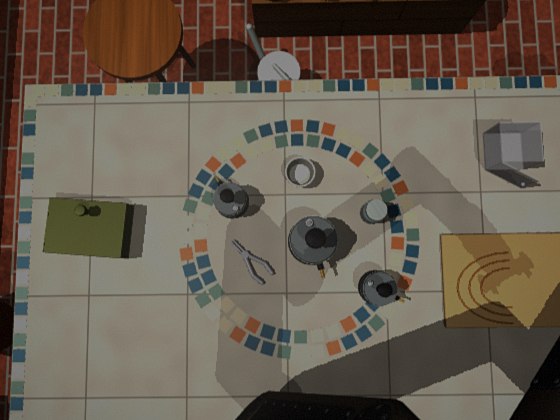

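The largest duster is the middle one: top view knob about (317,238), nozzle tip (322,270), pin near (309,222). In the scene view its knob is at about (264,144). The ramekin, jar and pliers stand around it, and two smaller look-alikes stand further out. Next I zoom in and measure.

```bash
cat > h.py <<'E'
import numpy as np,cv2,pickle
from scipy.spatial.transform import Rotation as R
def ray(c,u,v):
    d=np.array([(u-c["cx"])/c["fx"],(v-c["cy"])/c["fy"],1.]); d=R.from_rotvec(c["attitude"]).apply(d); return np.array(c["eye"]),d/np.linalg.norm(d)
def plane(c,u,v,z):
    e,d=ray(c,u,v); return e+d*(z-e[2])/d[2]
def proj(c,p):
    q=R.from_rotvec(c["attitude"]).inv().apply(np.array(p)-c["eye"]); return np.array([c["fx"]*q[0]/q[2]+c["cx"],c["fy"]*q[1]/q[2]+c["cy"]])
def tri(c1,p1,c2,p2):
    e1,d1=ray(c1,*p1);e2,d2=ray(c2,*p2)
    s=np.linalg.lstsq(np.c_[d1,-d2],e2-e1,rcond=None)[0]; a=e1+s[0]*d1;b=e2+s[1]*d2
    return (a+b)/2,np.linalg.norm(a-b)
def zoom(im,x0,y0,x1,y1,k,fn,g=1.0):
    z=cv2.resize(im[y0:y1,x0:x1],None,fx=k,fy=k,interpolation=cv2.INTER_CUBIC).astype(float)
    z=np.clip(255*(z/255).clip(0)**(1/g),0,255).astype(np.uint8); cv2.imwrite(fn,z)
E
python3 - <<'E'
from h import *
T=pickle.load(open("top0.pkl","rb"));S=pickle.load(open("scene0.pkl","rb"))
zoom(T["image"],270,200,360,290,6,"pics/tz.png",1.8)
zoom(S["image"],220,120,320,220,6,"pics/sz.png",1.8)
E
```

```text
(no output)
```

View pics/tz.png

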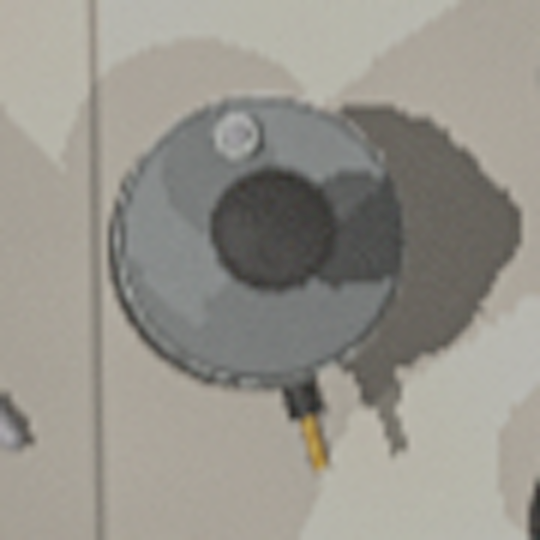

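View pics/sz.png

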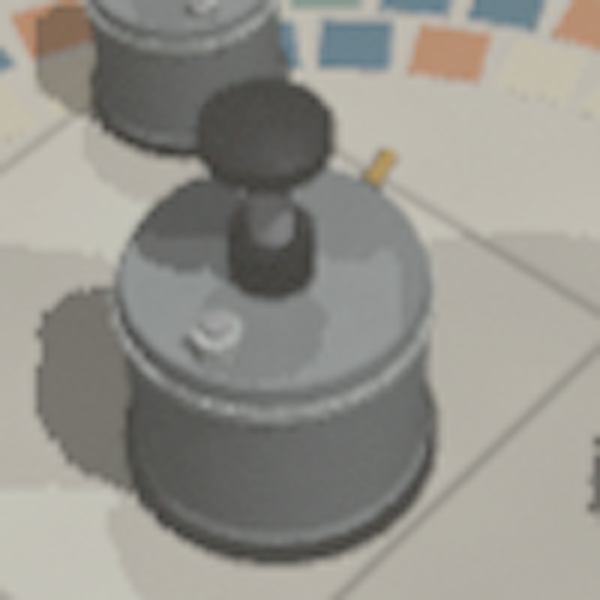

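The top crop shows the knob centred at (315.5,238.2), the pin collar at (309.5,222.3) and the nozzle tip at (323.3,278). In the scene view the knob disc is centred near (264,142), the collar near (256,175). The pin is clearly in.

Run:
```python
from h import *
from rig import get_obs
T=pickle.load(open("top0.pkl","rb"));S=pickle.load(open("scene0.pkl","rb"))
im=T["image"][200:290,270:360].max(2); m=((im<60)*255).astype(np.uint8)
for c in cv2.findContours(m,cv2.RETR_EXTERNAL,cv2.CHAIN_APPROX_NONE)[0]:
    if cv2.contourArea(c)>60: print(cv2.minEnclosingCircle(c),cv2.contourArea(c))
k=plane(T,315.5,238.2,.175); p=plane(T,309.5,222.3,.112); n=plane(T,323.3,278,.07)
print("knob",k,"pin",p,"nozzle",n, "d",np.linalg.norm((p-k)[:2]),np.linalg.norm((n-k)[:2]))
d=(p-n)[:2];print("yaw",np.degrees(np.arctan2(*d[::-1])))
print("axis from p,n:",n[:2]+d*97/139)
print("proj knob scene",proj(S,k),proj(S,p), "tri knob",tri(T,(315.5,238.2),S,(264.2,141.3)))
o=get_obs();M=R.from_rotvec(o["ee_rot"]).as_matrix();print(M.round(3),o["eef_pos"])
for nm,u,v,z in(("ramekin",300,172,.045),("jar",375,210,.085),("small1",232,195,.1),("small2",382,287,.1),("pliers",253,262,.01)): print(nm,plane(T,u,v,z))
```

```text
((52.0, 39.5), 34.296600341796875) 1312.0
knob [ 0.50532231 -0.03137057  0.175     ] pin [ 0.54678351 -0.02197201  0.112     ] nozzle [ 0.41191616 -0.05554235  0.07      ] d 0.04251310233779212 0.09648308216269837
yaw 13.977650511477608
axis from p,n: [ 0.50603223 -0.03211557]
proj knob scene [264.37046848 139.06266715] [255.50612519 173.67557129] tri knob (array([ 0.50563948, -0.0318185 ,  0.16870122]), np.float64(6.430332298727017e-05))
[[-0.892 -0.452 -0.001]
 [-0.452  0.892  0.001]
 [ 0.     0.002 -1.   ]] [ 0.30475231 -0.60181474  0.23045029]
ramekin [ 0.6828216  -0.00376908  0.045     ]
jar [ 0.57721367 -0.18568794  0.085     ]
small1 [0.61765317 0.16633336 0.1       ]
small2 [ 0.38997808 -0.19299777  0.1       ]
pliers [0.45324343 0.12162572 0.01      ]
```

Knob at about (0.5055, −0.032), and both views agree on it; yaw is 14°. I'll go there with the fingers shut, staying at z = 0.23.

>>> step_arm([
  {"rotation": [0, 0, 0], "translation": [-0.02, 0.019, 0], "fingers": 0},
  {"rotation": [0, 0, 0], "translation": [-0.032, 0.0305, 0], "fingers": 0},
  {"rotation": [0, 0, 0], "translation": [-0.032, 0.0305, 0], "fingers": 0},
  {"rotation": [0, 0, 0], "translation": [-0.032, 0.0305, 0], "fingers": 0},
  {"rotation": [0, 0, 0], "translation": [-0.032, 0.0305, 0], "fingers": 0},
  {"rotation": [0, 0, 0], "translation": [-0.032, 0.0305, 0], "fingers": 0},
  {"rotation": [0, 0, 0], "translation": [-0.032, 0.0305, 0], "fingers": 0},
  {"rotation": [0, 0, 0], "translation": [-0.032, 0.0305, 0], "fingers": 0},
  {"rotation": [0, 0, 0], "translation": [-0.032, 0.0305, 0], "fingers": 0},
  {"rotation": [0, 0, 0], "translation": [-0.032, 0.0305, 0], "fingers": 0},
  {"rotation": [0, 0, 0], "translation": [-0.032, 0.0305, 0], "fingers": 0},
  {"rotation": [0, 0, 0], "translation": [-0.032, 0.0305, 0], "fingers": 0},
], force=30)

```text
time_s: 1.3
eef_pos: [0.4767, -0.116, 0.2313]
ee_rot: [-0.73, 3.056, 0.0]
force: [0.5, 0.7, -0.5]
grip_width: 0.0001
```

```bash
cat > st.py <<'E'
from h import *
from rig import get_obs
o=get_obs();M=R.from_rotvec(o["ee_rot"]).as_matrix()
print(o["time_s"],o["eef_pos"],o["force"].round(1),o["grip_width"],"z",M[:,2].round(4))
print("tool delta to knob",M.T@(np.array([.5055,-.0318,.175])-o["eef_pos"]))
E
python3 st.py
```

```text
1.3 [ 0.47668123 -0.11599189  0.23129732] [ 0.5  0.7 -0.5] 5.603880890145082e-05 z [ 0.e+00  1.e-04 -1.e+00]
tool delta to knob [-0.06374828  0.06207836  0.05630825]
```

>>> step_arm([
  {"rotation": [0, 0, 0], "translation": [-0.03, 0.03, 0], "fingers": 0},
  {"rotation": [0, 0, 0], "translation": [-0.024, 0.022, 0], "fingers": 0},
  {"rotation": [0, 0, 0], "translation": [-0.01, 0.01, 0.02], "fingers": 0},
  {"rotation": [0, 0, 0], "translation": [0, 0, 0.02], "fingers": 0},
  {"rotation": [0, 0, 0], "translation": [0, 0, 0], "fingers": 0},
  {"rotation": [0, 0, 0], "translation": [0, 0, 0], "fingers": 0},
])

```text
time_s: 1.9
eef_pos: [0.5056, -0.0338, 0.1914]
ee_rot: [0.73, -3.055, 0.001]
force: [-0.3, -1.3, 0.8]
grip_width: 0.0001
```

```bash
python3 st.py
python3 - <<'E'
from h import *
from rig import cams
S=cams.capture("scene"); zoom(S["image"],190,60,320,220,5,"pics/s1.png",1.8)
im=cv2.imread("pics/s1.png"); print(im.shape); cv2.imwrite("pics/s1.png",cv2.resize(im,None,fx=.74,fy=.74,interpolation=cv2.INTER_AREA))
E
```

```text
1.9 [ 0.50556914 -0.03382826  0.19141729] [-0.3 -1.3  0.8] 7.398992656156104e-05 z [-1.e-03 -6.e-04 -1.e+00]
tool delta to knob [-0.00087384  0.00184294  0.01641603]
(800, 650, 3)
```

View pics/s1.png

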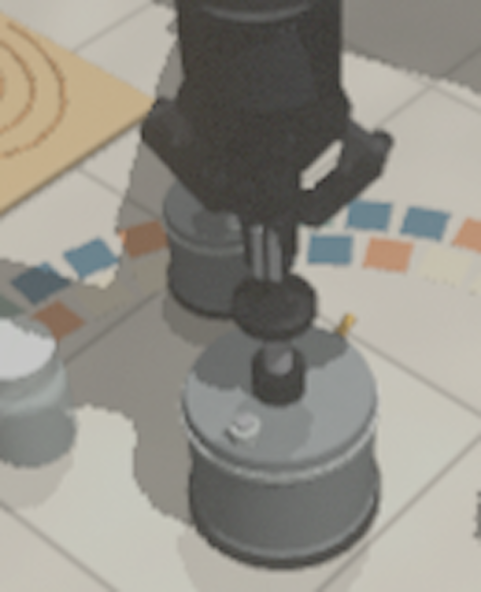

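The fingers are centred over the knob at about (275,285) in the crop. First stroke: 1–2 mm of lateral correction, down to z ≈ 0.154, then reading the force.

>>> step_arm([
  {"rotation": [0, 0, 0], "translation": [-0.001, 0.002, 0.006], "fingers": 0},
  {"rotation": [0, 0, 0], "translation": [0, 0, 0.008], "fingers": 0},
  {"rotation": [0, 0, 0], "translation": [0, 0, 0.006], "fingers": 0},
  {"rotation": [0, 0, 0], "translation": [0, 0, 0.006], "fingers": 0},
  {"rotation": [0, 0, 0], "translation": [0, 0, 0.006], "fingers": 0},
  {"rotation": [0, 0, 0], "translation": [0, 0, 0.0055], "fingers": 0},
  {"rotation": [0, 0, 0], "translation": [0, 0, 0], "fingers": 0},
  {"rotation": [0, 0, 0], "translation": [0, 0, 0], "fingers": 0},
])

```text
time_s: 2.75
eef_pos: [0.506, -0.0315, 0.1545]
ee_rot: [-0.73, 3.055, -0.001]
force: [-3.0, 1.1, 9.9]
grip_width: 0.0001
```

```bash
python3 st.py
python3 - <<'E'
from h import *
from rig import cams
S=cams.capture("scene"); zoom(S["image"],210,110,320,220,5,"pics/s2.png",1.8)
E
```

```text
2.75 [ 0.50604273 -0.03151867  0.15452368] [-3.   1.1  9.9] 0.00013805242379549116 z [ 8.e-04 -3.e-04 -1.e+00]
tool delta to knob [ 5.98898392e-04 -1.79855086e-05 -2.04766807e-02]
```

View pics/s2.png

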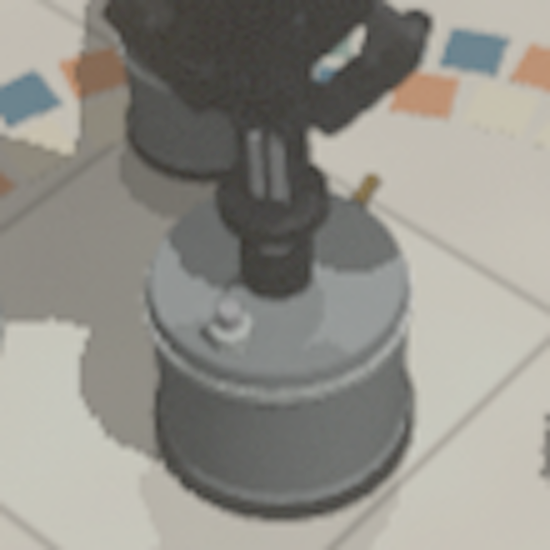

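The knob is down near its collar at 10 N and the pin has risen a few mm, at (232,312) in the crop. I'll let it up and add one more stroke, then up again.

>>> step_arm([
  {"rotation": [0, 0, 0], "translation": [0, 0, -0.009], "fingers": 0},
  {"rotation": [0, 0, 0], "translation": [0, 0, -0.009], "fingers": 0},
  {"rotation": [0, 0, 0], "translation": [0, 0, -0.009], "fingers": 0},
  {"rotation": [0, 0, 0], "translation": [0, 0, 0], "fingers": 0},
  {"rotation": [0, 0, 0], "translation": [0, 0, 0], "fingers": 0},
  {"rotation": [0, 0, 0], "translation": [0, 0, 0.009], "fingers": 0},
  {"rotation": [0, 0, 0], "translation": [0, 0, 0.009], "fingers": 0},
  {"rotation": [0, 0, 0], "translation": [0, 0, 0.009], "fingers": 0},
  {"rotation": [0, 0, 0], "translation": [0, 0, 0], "fingers": 0},
  {"rotation": [0, 0, 0], "translation": [0, 0, -0.009], "fingers": 0},
  {"rotation": [0, 0, 0], "translation": [0, 0, -0.009], "fingers": 0},
  {"rotation": [0, 0, 0], "translation": [0, 0, -0.009], "fingers": 0},
])

```text
time_s: 4.0
eef_pos: [0.5054, -0.0314, 0.1802]
ee_rot: [0.729, -3.055, -0.0]
force: [0.4, 0.8, -0.5]
grip_width: 0.0004
```

```bash
python3 st.py
python3 - <<'E'
from h import *
from rig import cams
S=cams.capture("scene"); zoom(S["image"],210,110,320,220,5,"pics/s3.png",1.8)
E
```

```text
4.0 [ 0.5053765  -0.03140508  0.1802337 ] [ 0.4  0.8 -0.5] 0.00044779623443756716 z [-1.2e-03 -2.0e-04 -1.0e+00]
tool delta to knob [ 6.19779235e-05 -4.10033932e-04  5.23362992e-03]
```

View pics/s3.png

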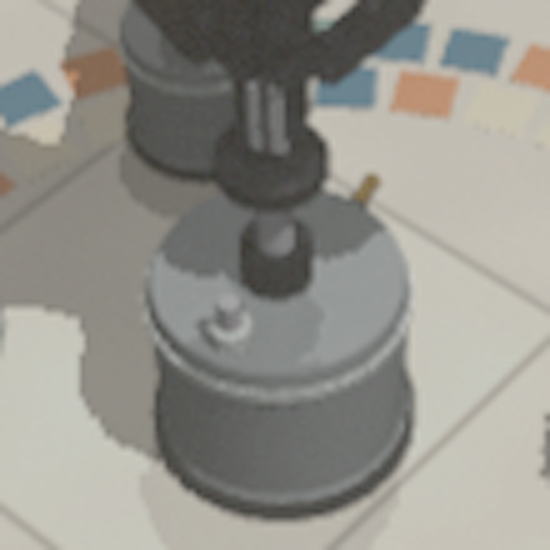

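Run:
```python
from h import *
S=pickle.load(open("scene0.pkl","rb"))
for z in(.110,.113,.117,.121,.125,.129,.133,.137): print(z,((proj(S,[.5469,-.022,z])-[210,110])*5).round(1))
ims=[cv2.imread(f"pics/{n}.png")[260:350,190:270] for n in("s2","s3")]
cv2.imwrite("pics/cmp.png",cv2.resize(np.hstack(ims),None,fx=4,fy=4,interpolation=cv2.INTER_CUBIC))
```

```text
0.11 [227.6 321.6]
0.113 [227.2 316.9]
0.117 [226.6 310.6]
0.121 [226.1 304.2]
0.125 [225.6 297.8]
0.129 [225.  291.3]
0.133 [224.5 284.8]
0.137 [223.9 278.2]
```

View pics/cmp.png

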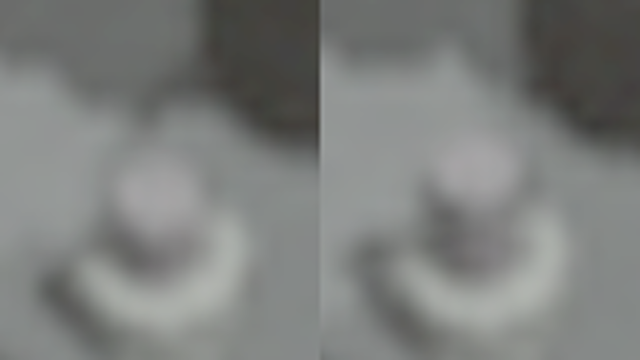

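Left is after stroke 1, right after stroke 2: the tip rises about 6 px, which is 4 mm, so both counted. I'll carry on.

>>> step_arm([
  {"rotation": [0, 0, 0], "translation": [0, 0, 0], "fingers": 0},
  {"rotation": [0, 0, 0], "translation": [0, 0, 0.009], "fingers": 0},
  {"rotation": [0, 0, 0], "translation": [0, 0, 0.009], "fingers": 0},
  {"rotation": [0, 0, 0], "translation": [0, 0, 0.009], "fingers": 0},
  {"rotation": [0, 0, 0], "translation": [0, 0, 0], "fingers": 0},
  {"rotation": [0, 0, 0], "translation": [0, 0, -0.009], "fingers": 0},
  {"rotation": [0, 0, 0], "translation": [0, 0, -0.009], "fingers": 0},
  {"rotation": [0, 0, 0], "translation": [0, 0, -0.009], "fingers": 0},
  {"rotation": [0, 0, 0], "translation": [0, 0, 0], "fingers": 0},
  {"rotation": [0, 0, 0], "translation": [0, 0, 0], "fingers": 0},
])

```text
time_s: 5.05
eef_pos: [0.5051, -0.0314, 0.1799]
ee_rot: [0.729, -3.055, -0.001]
force: [0.8, 0.3, 0.2]
grip_width: 0.0002
```

>>> step_arm([
  {"rotation": [0, 0, 0], "translation": [0, 0, 0.009], "fingers": 0},
  {"rotation": [0, 0, 0], "translation": [0, 0, 0.009], "fingers": 0},
  {"rotation": [0, 0, 0], "translation": [0, 0, 0.009], "fingers": 0},
  {"rotation": [0, 0, 0], "translation": [0, 0, 0], "fingers": 0},
  {"rotation": [0, 0, 0], "translation": [0, 0, -0.009], "fingers": 0},
  {"rotation": [0, 0, 0], "translation": [0, 0, -0.009], "fingers": 0},
  {"rotation": [0, 0, 0], "translation": [0, 0, -0.009], "fingers": 0},
  {"rotation": [0, 0, 0], "translation": [0, 0, 0], "fingers": 0},
  {"rotation": [0, 0, 0], "translation": [0, 0, 0], "fingers": 0},
])

```text
time_s: 5.95
eef_pos: [0.5051, -0.0314, 0.18]
ee_rot: [0.729, -3.055, -0.001]
force: [-0.3, 0.2, -0.2]
grip_width: 0.0002
```

```bash
python3 st.py
python3 - <<'E'
from h import *
from rig import cams
S=cams.capture("scene"); zoom(S["image"],210,110,320,220,5,"pics/s4.png",1.8)
E
```

```text
5.95 [ 0.50514137 -0.0314036   0.17999064] [-0.3  0.2 -0.2] 0.00021757501687453016 z [-1.1e-03  1.0e-04 -1.0e+00]
tool delta to knob [-0.00014592 -0.00051859  0.00499019]
```

View pics/s4.png

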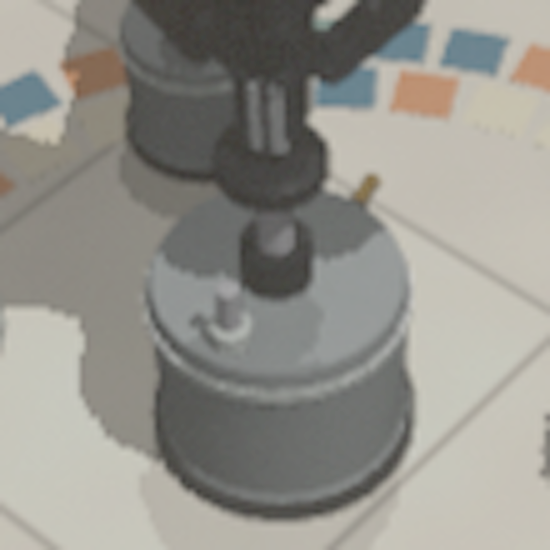

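The tip is now near row 290, up 8 mm over the last two strokes, so both counted. Two more.

>>> step_arm([
  {"rotation": [0, 0, 0], "translation": [0, 0, 0.009], "fingers": 0},
  {"rotation": [0, 0, 0], "translation": [0, 0, 0.009], "fingers": 0},
  {"rotation": [0, 0, 0], "translation": [0, 0, 0.009], "fingers": 0},
  {"rotation": [0, 0, 0], "translation": [0, 0, 0], "fingers": 0},
  {"rotation": [0, 0, 0], "translation": [0, 0, -0.009], "fingers": 0},
  {"rotation": [0, 0, 0], "translation": [0, 0, -0.009], "fingers": 0},
  {"rotation": [0, 0, 0], "translation": [0, 0, -0.009], "fingers": 0},
  {"rotation": [0, 0, 0], "translation": [0, 0, 0], "fingers": 0},
  {"rotation": [0, 0, 0], "translation": [0, 0, 0], "fingers": 0},
])

```text
time_s: 6.9
eef_pos: [0.5052, -0.0314, 0.1801]
ee_rot: [0.729, -3.055, -0.001]
force: [0.3, -0.5, -0.6]
grip_width: 0.0001
```

>>> step_arm([
  {"rotation": [0, 0, 0], "translation": [0, 0, 0.009], "fingers": 0},
  {"rotation": [0, 0, 0], "translation": [0, 0, 0.009], "fingers": 0},
  {"rotation": [0, 0, 0], "translation": [0, 0, 0.009], "fingers": 0},
  {"rotation": [0, 0, 0], "translation": [0, 0, 0], "fingers": 0},
  {"rotation": [0, 0, 0], "translation": [0, 0, -0.009], "fingers": 0},
  {"rotation": [0, 0, 0], "translation": [0, 0, -0.009], "fingers": 0},
  {"rotation": [0, 0, 0], "translation": [0, 0, -0.009], "fingers": 0},
  {"rotation": [0, 0, 0], "translation": [0, 0, 0], "fingers": 0},
  {"rotation": [0, 0, 0], "translation": [0, 0, 0], "fingers": 0},
])

```text
time_s: 7.8
eef_pos: [0.5051, -0.0314, 0.18]
ee_rot: [0.729, -3.055, -0.0]
force: [-0.5, 0.6, 0.0]
grip_width: 0.0003
```

```bash
python3 st.py
python3 - <<'E'
from h import *
from rig import cams
S=cams.capture("scene"); zoom(S["image"],210,110,320,220,5,"pics/s5.png",1.8)
ims=[cv2.imread(f"pics/{n}.png")[250:350,190:270] for n in("s4","s5")]
cv2.imwrite("pics/cmp2.png",cv2.resize(np.hstack(ims),None,fx=4,fy=4,interpolation=cv2.INTER_CUBIC))
E
```

```text
7.8 [ 0.50514537 -0.03142681  0.18002325] [-0.5  0.6  0. ] 0.00032828896091345627 z [-1.1e-03  1.0e-04 -1.0e+00]
tool delta to knob [-0.00015282 -0.00049593  0.00502283]
```

View pics/cmp2.png

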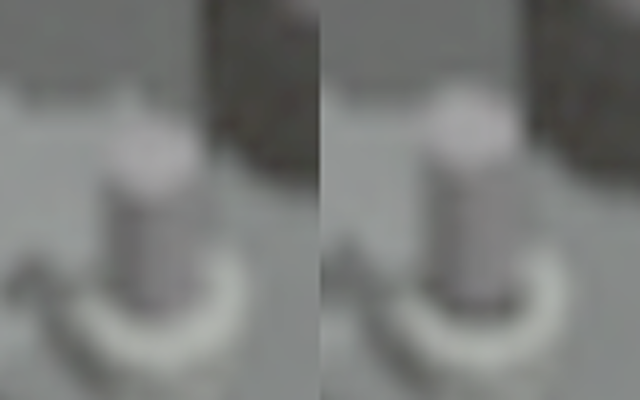

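After stroke 6 (right) the tip is near row 281 and a dark ring shows at the foot. The last two strokes gave less than 8 mm, so the pin is probably at its stop. One more stroke is harmless and will confirm it; then I retreat upward.

>>> step_arm([
  {"rotation": [0, 0, 0], "translation": [0, 0, 0.009], "fingers": 0},
  {"rotation": [0, 0, 0], "translation": [0, 0, 0.009], "fingers": 0},
  {"rotation": [0, 0, 0], "translation": [0, 0, 0.009], "fingers": 0},
  {"rotation": [0, 0, 0], "translation": [0, 0, 0], "fingers": 0},
  {"rotation": [0, 0, 0], "translation": [0, 0, -0.009], "fingers": 0},
  {"rotation": [0, 0, 0], "translation": [0, 0, -0.009], "fingers": 0},
  {"rotation": [0, 0, 0], "translation": [0, 0, -0.009], "fingers": 0},
  {"rotation": [0, 0, 0], "translation": [0, 0, -0.02], "fingers": 0},
  {"rotation": [0, 0, 0], "translation": [0, 0, -0.03], "fingers": 0},
  {"rotation": [0, 0, 0], "translation": [0, 0, -0.02], "fingers": 0},
  {"rotation": [0, 0, 0], "translation": [0, 0, 0], "fingers": 0},
  {"rotation": [0, 0, 0], "translation": [0, 0, 0], "fingers": 0},
])

```text
time_s: 9.05
eef_pos: [0.5053, -0.0313, 0.2502]
ee_rot: [0.729, -3.055, -0.001]
force: [0.2, 0.1, -0.5]
grip_width: -0.0002
```

```bash
python3 st.py
python3 - <<'E'
from h import *
from rig import cams
S=cams.capture("scene"); zoom(S["image"],210,110,320,220,5,"pics/s6.png",1.8)
ims=[cv2.imread(f"pics/{n}.png")[250:350,190:270] for n in("s5","s6")]
cv2.imwrite("pics/cmp3.png",cv2.resize(np.hstack(ims),None,fx=4,fy=4,interpolation=cv2.INTER_CUBIC))
cv2.imwrite("pics/full.png",S["image"])
S0=pickle.load(open("scene0.pkl","rb"))["image"]
for n,(x0,y0,x1,y1) in dict(ramekin=(195,220,240,265),jar=(180,145,215,185),pliers=(315,185,350,245),base=(235,185,300,215)).items():
    print(n,cv2.absdiff(S0,S["image"])[y0:y1,x0:x1].mean())
E
```

```text
9.05 [ 0.50525901 -0.03129042  0.25017934] [ 0.2  0.1 -0.5] -0.00019477308445627233 z [-7.e-04  4.e-04 -1.e+00]
tool delta to knob [-1.71855360e-05 -6.16167763e-04  7.51789301e-02]
ramekin 3.8895473251028805
jar 20.280714285714286
pliers 24.503174603174603
base 6.71982905982906
```

View pics/cmp3.png

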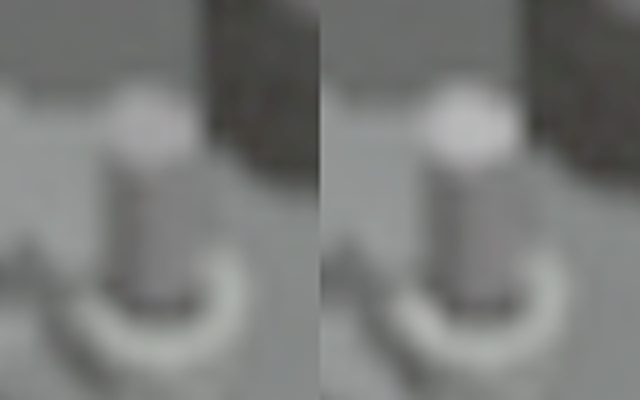

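View pics/full.png

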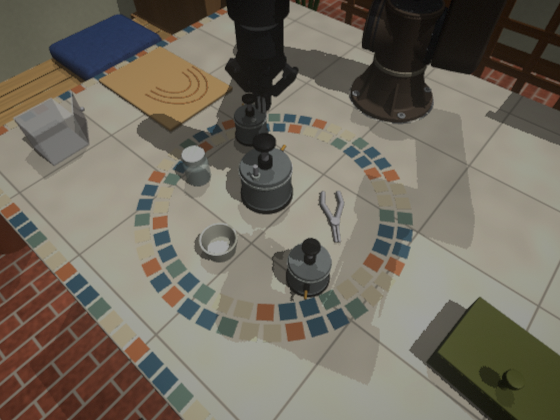

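Stroke 7 left the pin unchanged (left and right crops identical, dark ring at the foot), so it's at its stop. In the full view the knob is up at (264,144), the duster, jar (195,163), ramekin (218,240) and pliers (333,215) haven't moved, and the gripper is well clear. The large jar and pliers differences come from the arm's shadow shifting. Handing in.

Run:
```python
from rig import ctrl
print(ctrl.finish_job())
```

```text
the job is handed in; nothing more can be done
None
```

The duster is pumped up and I handed the job in at about 9 s; the interface gave no verdict. I pressed the knob seven times from above with shut fingers, letting it come fully up each time.

- **Pin:** it rose about 4 mm a stroke and then stopped. Its top reached about 137 mm, allowing for a 2 mm offset in the reading. A dark ring shows at its foot, and the seventh stroke changed nothing, so it is fully out.
- **Knob and arm:** the knob is back up. The fingertips are about 75 mm above it, with no contact force.
- **Things around it:** by eye, the duster, ramekin, jar and pliers stand where they were. The pixel-difference check came out large for the jar and pliers. I put that down to the arm's shadow moving, and did not measure their positions again.
- **One small disagreement:** combining the two views put the knob top about 6 mm lower than the stated 175 mm. I judged this to be from picking the centre of the disc rather than its top face, and used the stated height.

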